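# Slide the soap dish under the pump and prime it

### The job

The new pump on the dresser still has to be primed. Draw the white soap dish out from under the tray, slide its square well in under the pump's bridge until it sits on the dresser centred below the nozzle, and only then press the pump's cap all the way down and let it spring back up. Leave the dish there and do not disturb the mirror, the trinket box or the tumbler.

Things in the scene. Friction and masses are not known exactly. Their poses are not given: they have to be found in the camera images.
- dish: White ceramic soap dish, loose, 0.14 kg: open square well 56 x 56 mm, 22 mm high (walls 5, floor 8 mm), with a straight handle bar 18 mm wide, 16 mm high, lying on the dresser, from the well's -x side to 113 mm from the well's centre. Origin: under the well's centre, on the dresser (z = 0). x: from handle to well. At the start the handle is under the tray, only the well sticks out.
- tray: Rectangular brushed copper-tone aluminium tray on four short feet, fixed: 220 (x) x 200 (y) mm, underside 34 mm and rim 48 mm above the dresser. Feet of radius 8 mm at x = +-96, y = +-86 mm. Origin: under its centre on the dresser top. The dish sticks out from its -y side.
- dispenser: Pump, fixed: angular smoked bottle (60 x 78 mm) on a copper-tone bridge 68 mm long (x), 92 mm wide (y), open at front and back: side walls 80 mm apart inside, top plate's underside 50 mm above the dresser. Origin: on the dresser straight below the nozzle, middle of the bridge. x: along the passage, away from the robot; z up.
- nozzle (a point): Lower end of the pump's nozzle (14 mm wide), which points down under the middle of the bridge, 42 mm above the dresser.
- cap_top (a point): Centre of the top face of the pump's round bare-aluminium cap (34 mm diameter, 20 mm high) on top of the smoked bottle, 186 mm above the dresser when up. It moves down with the cap.
- cap (a joint): How far the sprung cap is pressed down: 0 m up, 0.008 m all the way down (about 7 N).
- mirror: Bystander: open folding travel mirror in black plastic, 90 mm wide and 120 mm tall, loose on the tray. Origin under its base.
- trinket_box: Bystander: small closed wooden trinket box, 72 x 87 x 48 mm, loose. Origin under its centre.
- tumbler: Bystander: white ceramic tumbler, 68 mm wide, 85 mm high, loose. Origin under its centre.
Mind the look-alikes: they are no part of the job. Of the things like the dispenser, leave any that is blue; of the rest the larger one is meant.

How it is judged:
By the outcome, as a careful person would: the job done as asked, in the order asked, and still so for the second after the job is handed in, with the robot touching nothing.
It also fails if it takes over 56 s, if anything falls off the work surface, if the arm or the gripper's body presses on something with over 40 N, if the wrist force passes 120 N, or if a joint passes its speed limit or range.

### The arm

A 7-joint arm with a two-finger parallel gripper is mounted at the origin on the work surface. World frame = base frame: x ahead of the robot, y to its left, z up, the work surface at z = 0. Lengths are in m, angles in rad, forces in N, time in s.
With the tool pointing down it reaches from about 0.4 to 0.85 m from the base axis. Payload 10.4 kg.
Tool frame: the origin (TCP) lies on the centre line of the jaws, within the pads' length; the fingertips stand 17 mm ahead of it and the grasp point (between the pads) lies 2 mm behind it; z points along the fingers, y is the line along which they close (so a half turn about z gives the same grasp; the last joint's range is limited). The gripper opens to 85 mm and grips with 20 to 120 N. Pads are 22 mm wide; open, the fingers measure 114 mm over their backs; the gripper's body (76 mm by 85 mm) begins 54 mm behind the grasp point. The pads swing forward as they close: fully open they stand 13 mm farther back than shut.
Start: joints at [-1.187, 0.332, -0.065, 1.46, 0.022, 1.35, -0.088], TCP at [0.247, 0.574, 0.248] pointing down, gripper open.
Joint ranges: [-2.6, 2.6], [-0.5, 2.12], [-1.47, 1.34], [0.16, 2.42], [-1.27, 4.41], [0.06, 2.06], [-2.6, 2.6]. Speed limits (rad/s): [2.22, 2.22, 2.79, 2.79, 3.14, 3.14, 3.14].

### API

Orientations are given as a unit quaternion [w, x, y, z].
In Python, from plant import env gives the robot as it stands.
- The arm moves only by the tool drive_tool, never from a script. Its argument "steps" is a list that holds one entry, the list of rows, each a list of 4 numbers: the shift along the tool's x, y, z in cm, then the turn about the tool's z in degrees. In form: [[[tx, ty, tz, spin], ...]]. A call has 1 to 20 rows; each row is the pose to reach, as a shift and turn from the pose commanded when the call began, along the tool's axes at that moment; what a row does not reach only later rows make up. A row lasts 1/8 s, in which the tool goes at most 62.5 mm and 10.7 degrees, less where a joint would pass 70% of its speed; a pose out of reach is approached as far as the arm can. A call with a gripper value outside its range is refused whole. "hand" is the opening, from 0 (shut) to 1 (fully open), set as the call begins (left out, the last holds). The fingers move at their own pace and stop on an object; "force" is the grip in N (left out, the last holds). Time passes only in rows, so rows that repeat a pose let the fingers close. It gives the time, the measured TCP pose, the force, the opening and the grip force at its end, in the units of the state.
- env.get_obs(): the state, without advancing time (a new reading comes with each control period).
- env.read_camera(name): name is "scene" or "top" or "wrist"; returns (picture, depth): 400x640x3 uint8, red, green, blue; 400x640 float32, m along the optical axis (not along the pixel's ray), 0 where there is no reading.
- env.get_calibration(name): a dict with "fovy" (degrees; the focal length in pixels is half the picture's height over the tangent of half this angle, whatever the lens; pixels are square), "cx", "cy" (the principal point, pixels), "dist_coeffs" ([k1, k2, p1, p2, k3] as OpenCV has them; the pictures are not rectified), "pose" (4x4, takes a point from camera to world coordinates); the wrist camera has in their place "tool_from_camera" (4x4, takes a point from camera to tool coordinates, whose origin is the TCP and whose axes are the flange's). Camera axes: x right, y down, z forward; pixel columns grow to the right and rows downward; lengths in m; the calibration is good to about 2 mm. A picture is of the moment at which its call begins: read the wrist's pose just before it. get_calibration takes no time and is no camera call.
- env.job_done(): hands the job in; it is judged then, once.
The state is a dict: "clock": time; "joint_positions": joint angles; "dq": joint speeds; "joint_efforts": joint torques, N m; "position": TCP position; "eef_rot": TCP orientation; "force": force on the tool from outside, world axes, zero at the start; "torque": the same for the moment, N m; "gripper_width": finger opening in m; "grip_force": force on a finger pad.
Only numpy, scipy, OpenCV 4.12 (cv2) and the standard library are available. Lean on these libraries where they do the work, as an engineer would, in place of code of your own. Each camera call takes 0.05 s, during which the arm holds its last target. There are 200 camera calls.

## Working session

There is one attempt and no reset: what is moved stays moved. The work goes in short steps, Python scripts to look and compute and a tool call to move; the robot and the scene stay as the last step left them, time stands still between calls to the robot, and variables do not carry over. Pictures are saved under pics/ and viewed, at most 10 in all, crops included, and the job is handed in when it is done.

Besides the shell and the picture viewer there is one more tool, called in YAML: its name, and indented under it one key for each argument. drive_tool: Moves the arm, as the interface text tells. Its arguments: {"type":"object","properties":{"steps":{"type":"array"},"hand":{"type":"number"},"force":{"type":"number"}},"required":["steps"]}

```bash
ls; mkdir -p pics; cat > h.py <<'E'
import numpy as np, cv2, json
from plant import env
def cam(name):
    o=env.get_obs(); im,d=env.read_camera(name); c=env.get_calibration(name)
    if 'pose' in c: T=np.array(c['pose'])
    else:
        w,x,y,z=o['eef_rot']
        from scipy.spatial.transform import Rotation as R
        W=np.eye(4); W[:3,:3]=R.from_quat([x,y,z,w]).as_matrix(); W[:3,3]=o['position']
        T=W@np.array(c['tool_from_camera'])
    f=200/np.tan(np.radians(c['fovy'])/2)
    K=np.array([[f,0,c['cx']],[0,f,c['cy']],[0,0,1]])
    return im,d,K,np.array(c['dist_coeffs'],float),T
def rays(uv,K,D,T):
    n=cv2.undistortPoints(np.array(uv,float).reshape(-1,1,2),K,D)[:,0]
    return np.c_[n,np.ones(len(n))]@T[:3,:3].T
def onz(uv,z,K,D,T):
    r=rays(uv,K,D,T); s=(z-T[2,3])/r[:,2]; return T[:3,3]+r*s[:,None]
def cloud(d,K,D,T):
    v,u=np.mgrid[0:400,0:640]; r=rays(np.stack([u.ravel(),v.ravel()],1),K,D,T)
    return (T[:3,3]+r*d.reshape(-1,1)).reshape(400,640,3)
def save(n,im): cv2.imwrite('pics/'+n,im[:,:,::-1])
E
python3 - <<'E'
from h import *
print({k:np.round(v,3).tolist() for k,v in env.get_obs().items()})
for n in('scene','top'):
    im,d,K,D,T=cam(n); save(n+'0.png',im); np.savez(n+'0.npz',im=im,d=d,K=K,D=D,T=T); print(n,np.round(T,3).tolist(),K[0,0],D)
print(env.get_calibration('wrist'))
E
```

```text
pics
{'clock': 0.0, 'joint_positions': [-1.187, 0.333, -0.065, 1.461, 0.022, 1.35, -0.088], 'dq': [-0.0, 0.001, 0.0, -0.0, -0.001, -0.002, -0.001], 'joint_efforts': [-0.0, -62.545, 0.049, -39.161, 0.016, 0.01, -0.0], 'position': [0.247, 0.574, 0.248], 'eef_rot': [-0.0, 0.202, 0.979, -0.001], 'force': [0.223, 0.083, -0.156], 'torque': [-0.035, 0.034, -0.042], 'grip_force': 0.0, 'gripper_width': 0.085}
scene [[-0.748, 0.517, -0.415, 1.08], [0.663, 0.572, -0.483, 0.474], [-0.012, -0.636, -0.771, 0.95], [0.0, 0.0, 0.0, 1.0]] 442.2400506765899 [-0.05165393  0.          0.          0.          0.        ]
top [[-0.011, -0.991, 0.132, 0.501], [-1.0, 0.011, 0.002, -0.002], [-0.003, -0.132, -0.991, 1.125], [0.0, 0.0, 0.0, 1.0]] 423.9571572718368 [-0.09334047  0.          0.          0.          0.        ]
{'fovy': 65.90053946427693, 'cx': 321.14819794522083, 'cy': 197.30298671635126, 'dist_coeffs': array([-0.03880629,  0.        ,  0.        ,  0.        ,  0.        ]), 'tool_from_camera': array([[ 5.26825008e-05, -9.52074480e-01, -3.05866281e-01,
         7.66302977e-02],
       [ 9.99999175e-01,  4.42834250e-04, -1.20617654e-03,
         4.17779770e-04],
       [ 1.28381796e-03, -3.05865965e-01,  9.52073717e-01,
        -1.24560151e-01],
       [ 0.00000000e+00,  0.00000000e+00,  0.00000000e+00,
         1.00000000e+00]])}
```

View pics/scene0.png

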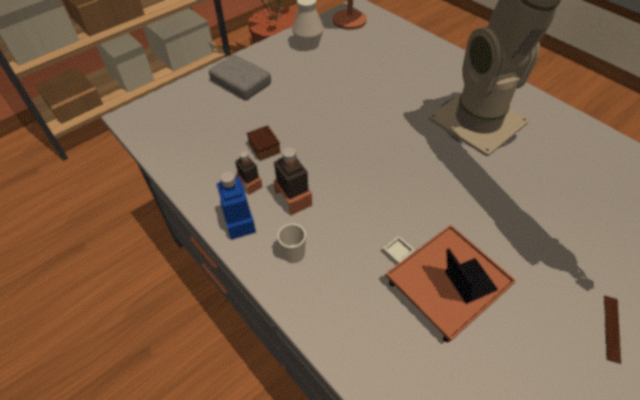

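View pics/top0.png

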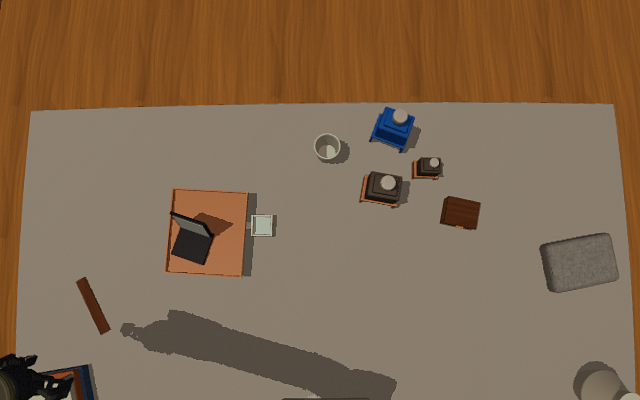

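The scene shows the tray with the black mirror at (450,280), the dish well at (398,250), the tumbler at (292,243) and the robot at the upper right. In the top view the dish well is at (262,225), the tray at (208,233) and the trinket box at (460,212).

Pump candidates in the top view:
- Blue pump at (395,125), which is excluded by its colour.
- Small smoked pump at (428,168).
- Large smoked pump at (383,187). It is not blue and is the larger of the two smoked ones, so it is the one meant.

```bash
python3 - <<'E'
from h import *
z=np.load('top0.npz'); im,d,K,D,T=[z[k] for k in('im','d','K','D','T')]
P=cloud(d,K,D,T)
hsv=cv2.cvtColor(im,cv2.COLOR_RGB2HSV)
def pr(n,uv,zz): print(n,np.round(onz(uv,zz,K,D,T),3).tolist())
pr('dish px',[(262,225)],.022); pr('cap',[(388,183)],.186)
for n,(u,v) in dict(dish=(262,225),cap=(388,183),table=(300,260),tum=(327,147),box=(460,212),cap2=(434,163)).items(): print(n,np.round(P[v,u],3))
Z=P[...,2]
# cap top
m=np.zeros((400,640),bool); m[160:215,350:415]=1
c=m&(Z>.176)&(Z<.2); print('cap cloud',c.sum(),P[c].mean(0))
# dish: white
m=np.zeros((400,640),bool); m[205:245,249:280]=1
c=(m&(Z>.013)&(Z<.032)); q=P[c][:,:2].astype(np.float32); print('dish',c.sum(),cv2.minAreaRect(q))
# copper of bridge, tray
cop=(hsv[...,0]<14)&(hsv[...,1]>120)&(hsv[...,2]>70)
m=np.zeros((400,640),bool); m[160:215,350:415]=1
c=m&cop&(Z>.02)&(Z<.07); print('bridge',c.sum(),cv2.minAreaRect(P[c][:,:2].astype(np.float32)))
m[:]=0;m[180:285,160:252]=1
c=m&(Z>.03)&(Z<.06); print('tray',c.sum(),cv2.minAreaRect(P[c][:,:2].astype(np.float32)))
a=cv2.resize(im[90:250,230:490],None,fx=3,fy=3,interpolation=cv2.INTER_CUBIC); save('crop0.png',a)
E
```

```text
dish px [[0.561, 0.158, 0.022]]
cap [[0.643, -0.148, 0.186]]
dish [0.562 0.16  0.008]
cap [ 0.644 -0.149  0.183]
table [0.47  0.06  0.001]
tum [ 0.772 -0.014  0.003]
box [ 0.587 -0.353  0.05 ]
cap2 [ 0.7   -0.271  0.127]
cap cloud 181 [ 0.64541862 -0.14809069  0.18552031]
dish 185 ((0.5602007508277893, 0.16239634156227112), (0.06189623102545738, 0.05491137132048607), 89.4554214477539)
bridge 196 ((0.6525139212608337, -0.17463594675064087), (0.09857983887195587, 0.1660017967224121), 15.925545692443848)
tray 6225 ((0.5436928272247314, 0.2998197078704834), (0.20134811103343964, 0.22138293087482452), 86.13565826416016)
```

View pics/crop0.png

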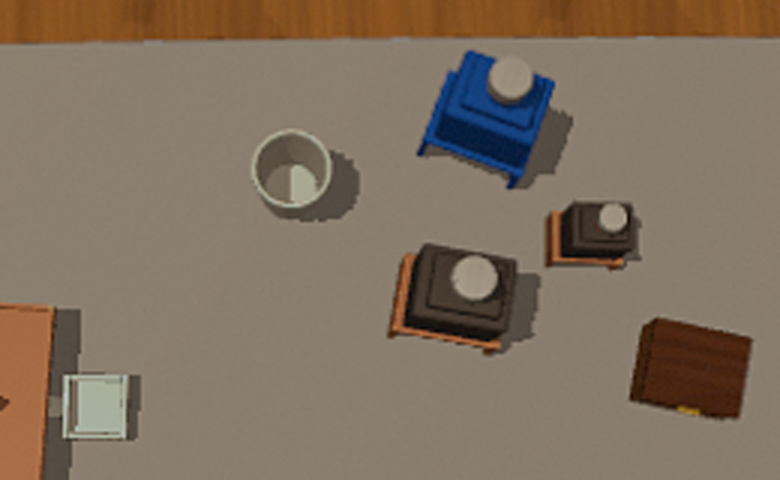

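The crop confirms the large smoked pump on a copper bridge at crop (470,290). The dish well is at crop (97,405) and its handle runs left under the tray. I'll move above the dish.

drive_tool:
  steps:
    - [[-5, -2.9, 0.5, 7], [-10, -5.7, 1, 14], [-15, -8.5, 1.6, 22], [-20, -11.4, 2.1, 30], [-25, -14.2, 2.7, 37], [-30, -17, 3.2, 45], [-35, -20, 3.7, 52], [-40, -22.8, 4.3, 59], [-45.2, -25.7, 4.8, 66.7], [-45.2, -25.7, 4.8, 66.7], [-45.2, -25.7, 4.8, 66.7], [-45.2, -25.7, 4.8, 66.7], [-45.2, -25.7, 4.8, 66.7]]
  hand: 1

```text
clock: 1.72
position: [0.5603, 0.1603, 0.2004]
eef_rot: [-0.0, 0.706, 0.708, 0.0]
force: [-0.1, -0.9, -0.8]
gripper_width: 0.0856
grip_force: 0.0
```

```bash
python3 - <<'E'
from h import *
o=env.get_obs(); print(o['clock'],np.round(o['position'],4),np.round(o['eef_rot'],4),np.round(o['joint_positions'],2))
im,d,K,D,T=cam('wrist'); save('w1.png',im)
P=cloud(d,K,D,T); Z=P[...,2]
c=(Z>.012)&(Z<.03)&(P[...,1]<.195)&(P[...,1]>.1)&(abs(P[...,0]-.56)<.06)
print(c.sum(),cv2.minAreaRect(P[c][:,:2].astype(np.float32)), np.median(Z[c]))
c=(Z>.03)&(Z<.06); print('tray min y',np.percentile(P[c][:,1],1))
E
```

```text
1.725 [0.5603 0.1603 0.2004] [-2.000e-04  7.064e-01  7.078e-01  2.000e-04] [-0.67  0.27  0.37  1.66 -0.1   1.23 -0.27]
1284 ((0.5631765723228455, 0.1626717448234558), (0.061714284121990204, 0.05584714561700821), 88.49166107177734) 0.020716490180543556
tray min y 0.19464789232525476
```

View pics/w1.png

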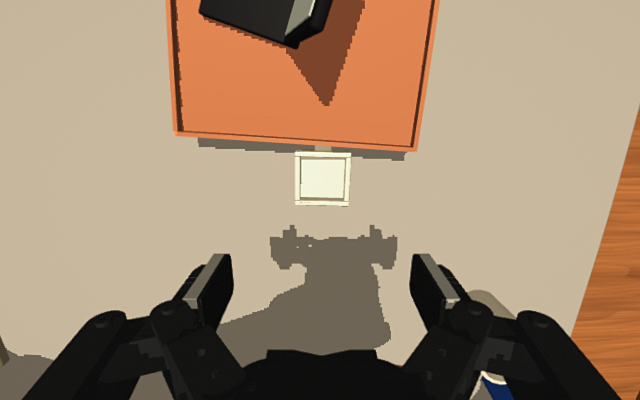

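The wrist view shows the dish well at about (322,180), the tray edge above it, and the open jaws at the bottom. I'll cast the well's rim corners onto z = 22 mm.

```bash
python3 - <<'E'
from h import *
im=cv2.imread('pics/w1.png')[:,:,::-1]; o=env.get_obs()
_,d,K,D,T=cam('wrist')
hsv=cv2.cvtColor(im.copy(),cv2.COLOR_RGB2HSV)
m=((hsv[...,2]>225)).astype(np.uint8); m[:145]=0;m[215:]=0;m[:,:280]=0;m[:,365:]=0
cs,_=cv2.findContours(m,0,1); c=max(cs,key=cv2.contourArea); r=cv2.minAreaRect(c); b=cv2.boxPoints(r); print(r)
p=onz(b,.022,K,D,T); print(np.round(p,4)); print(p.mean(0), [np.linalg.norm(p[i]-p[i-1]) for i in range(4)], [np.degrees(np.arctan2(*(p[i]-p[i-1])[1::-1])) for i in range(4)])
E
```

```text
((322.3394470214844, 177.99427795410156), (42.22307586669922, 37.51179504394531), 2.0454084873199463)
[[0.5408 0.1419 0.022 ]
 [0.5429 0.1809 0.022 ]
 [0.5848 0.1795 0.022 ]
 [0.5843 0.1403 0.022 ]]
[0.56321229 0.16064651 0.022     ] [np.float64(0.04353995246645752), np.float64(0.03907203670431484), np.float64(0.041927576154857156), np.float64(0.0391405072237515)] [np.float64(177.93740260148715), np.float64(86.99202557769415), np.float64(-1.9781136279120493), np.float64(-90.64579177614783)]
```

```bash
python3 - <<'E'
from h import *
for n in('top','scene'):
    z=np.load(n+'0.npz'); P=cloud(z['d'],z['K'],z['D'],z['T'])
    c=(P[...,2]>.07)&(P[...,2]<.25)&(abs(P[...,0]-.54)<.1)&(abs(P[...,1]-.3)<.1)
    q=P[c]; print(n,c.sum(),q.min(0),q.max(0),np.percentile(q,2,axis=0))
E
```

```text
top 421 [0.53462116 0.27139679 0.07027106] [0.5883401  0.35956101 0.15724825] [0.53714898 0.27291725 0.07295473]
scene 557 [0.5428301  0.27197092 0.07010815] [0.58922646 0.36386272 0.15651042] [0.54846571 0.27665762 0.07310185]
```

drive_tool:
  steps:
    - [[-0.5, 0.3, 4, 0], [-0.5, 0.3, 8, 0], [-0.5, 0.3, 8, 0]]

```text
clock: 2.2
position: [0.5618, 0.1539, 0.1179]
eef_rot: [-0.001, 0.707, 0.707, -0.002]
force: [0.5, 0.1, 0.6]
gripper_width: 0.0855
grip_force: 0.0
```

drive_tool:
  steps:
    - [[-0.8, 0.1, 3, 0], [-0.8, 0.1, 6, 0], [-0.8, 0.1, 8.5, 0], [-0.8, 0.1, 9.5, 0], [-0.8, 0.1, 10, 0], [-0.8, 0.1, 10, 0]]

```text
clock: 2.95
position: [0.5653, 0.1464, 0.0212]
eef_rot: [0.0, 0.707, 0.707, 0.001]
force: [0.4, -0.3, -0.0]
gripper_width: 0.0851
grip_force: 0.0
```

drive_tool:
  steps:
    - [[0, 0, 0, 0], [0, 0, 0, 0], [0, 0, 0, 0], [0, 0, 0, 0], [0, 0, 0, 0], [0, 0, 0, 0]]
  hand: 0.4
  force: 30

```text
clock: 3.7
position: [0.5651, 0.1463, 0.0211]
eef_rot: [0.0, 0.707, 0.707, 0.0]
force: [-1.9, -0.9, 4.0]
gripper_width: 0.0554
grip_force: 31.4
```

drive_tool:
  steps:
    - [[-1, 0, 0, 0], [-2.5, 0, 0, 0], [-4.5, 0, 0, 0], [-6.5, 0, 0, 0], [-8.5, 0, 0, 0], [-10, 0, 0, 0], [-11, 0, 0, 0], [-11, 0, 0, 0], [-11, 0, 0, 0]]

```text
clock: 4.82
position: [0.5653, 0.0339, 0.0212]
eef_rot: [0.001, 0.708, 0.706, 0.0]
force: [1.1, -2.3, 6.4]
gripper_width: 0.0552
grip_force: 31.7
```

drive_tool:
  steps:
    - [[0, 0, 0, 0], [0, 0, 0, 0], [0, 0, 0, 0], [0, 0, 0, 0], [0, 0, -4, 0], [0, 0, -8, 0], [4, 0, -12, 0], [6, 0, -14, 0], [6, 0, -14, 0], [6, 0, -14, 0]]
  hand: 1

```text
clock: 6.08
position: [0.5642, 0.0949, 0.1592]
eef_rot: [-0.0, 0.707, 0.707, -0.001]
force: [1.0, -0.6, -0.5]
gripper_width: 0.0855
grip_force: 0.0
```

```bash
python3 - <<'E'
from h import *
o=env.get_obs(); print(o['clock'],np.round(o['position'],4))
im,d,K,D,T=cam('wrist'); save('w2.png',im)
P=cloud(d,K,D,T); Z=P[...,2]
c=(Z>.009)&(Z<.03)&(P[...,1]<.19)&(P[...,1]>-.02)&(abs(P[...,0]-.56)<.06)
w=c&(P[...,1]<.07); h=c&(P[...,1]>.08)
print(w.sum(),h.sum(),cv2.minAreaRect(P[w][:,:2].astype(np.float32)),cv2.minAreaRect(P[h][:,:2].astype(np.float32)),P[h].max(0),P[w].min(0))
E
```

```text
6.075 [0.5642 0.0949 0.1592]
1093 1845 ((0.5669763088226318, 0.04507673531770706), (0.056291524320840836, 0.05033425614237785), 0.7853276133537292) ((0.5655665397644043, 0.12055376172065735), (0.018016641959547997, 0.08067861944437027), 1.0349233150482178) [0.57470762 0.16082257 0.01732567] [0.53862399 0.0198828  0.00900532]
```

View pics/w2.png

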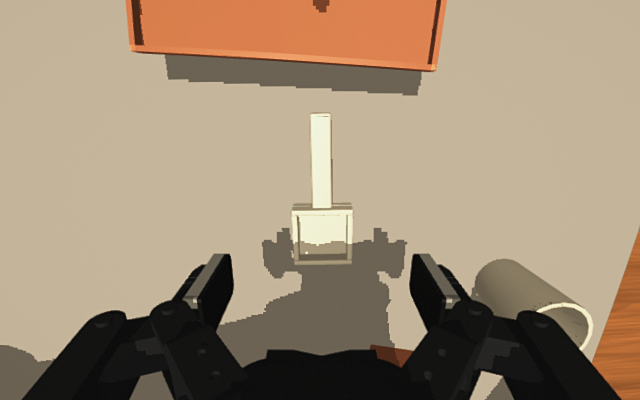

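The handle is fully out: its end is at (320,115) and the well at (322,235). Before gripping it, I'll look at the bridge from the front.

drive_tool:
  steps:
    - [[-3, -1, -2, -10], [-6, -2, -4, -20], [-9, -3, -6, -30], [-12, -4, -8, -40], [-16, -5, -9, -50], [-19, -6, -9, -60], [-22, -6.4, -9, -70], [-22, -6.4, -9, -81], [-22, -6.4, -9, -81], [-22, -6.4, -9, -81], [-22, -6.4, -9, -81]]

```text
clock: 7.5
position: [0.5006, -0.1236, 0.25]
eef_rot: [-0.0, 0.08, 0.997, 0.0]
force: [-0.3, -0.4, -1.7]
gripper_width: 0.0854
grip_force: 0.0
```

```bash
python3 - <<'E'
from h import *
o=env.get_obs(); print(o['clock'],np.round(o['position'],4),np.round(o['eef_rot'],4),np.round(o['joint_positions'],2))
im,d,K,D,T=cam('wrist'); save('w3.png',im); np.savez('w3.npz',im=im,d=d,K=K,D=D,T=T)
P=cloud(d,K,D,T); Z=P[...,2]
c=(Z>.175)&(Z<.2)&(abs(P[...,0]-.645)<.05)&(abs(P[...,1]+.148)<.05); print('cap',c.sum(),P[c].mean(0) if c.any() else 0)
E
```

```text
7.5 [ 0.5006 -0.1236  0.25  ] [-2.000e-04  7.950e-02  9.968e-01  0.000e+00] [-0.26  0.08  0.44  1.77 -0.04  1.3   1.6 ]
cap 0 0
```

View pics/w3.png

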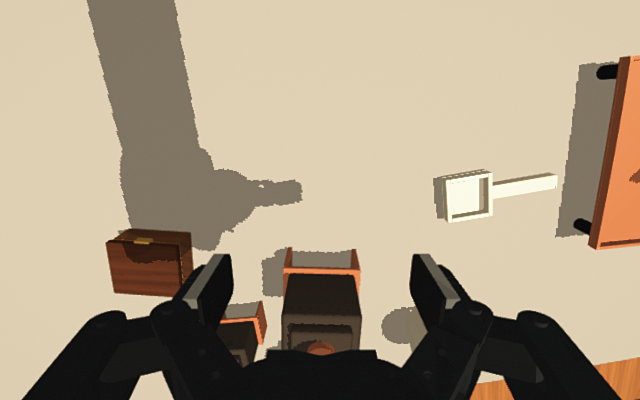

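The bridge's front is at about (322,262) with the bottle behind it at (322,310), and image up points toward the robot. I'll fit the bridge from the depth.

```bash
python3 - <<'E'
from h import *
z=np.load('w3.npz'); im,d,K,D,T=[z[k] for k in('im','d','K','D','T')]
P=cloud(d,K,D,T); Z=P[...,2]; hsv=cv2.cvtColor(im,cv2.COLOR_RGB2HSV)
cop=(hsv[...,0]<16)&(hsv[...,1]>110); m=np.zeros_like(cop); m[240:300,275:370]=1
c=cop&m&(Z<.07); print(c.sum(),np.histogram(Z[c],bins=[-.01,0,.01,.02,.03,.04,.045,.05,.055,.06,.07]))
t=c&(Z>.046)&(Z<.06); q=P[t]; print('top strip',t.sum(),q.min(0),q.max(0),cv2.minAreaRect(q[:,:2].astype(np.float32)))
# front edge: for each column first row of top strip
e=[]
for u in range(285,361):
    v=np.where(t[:,u])[0]
    if len(v): e.append(P[v[0],u])
e=np.array(e); f=np.polyfit(e[:,1],e[:,0],1); r=e[:,0]-np.polyval(f,e[:,1]); k=abs(r)<.004; f=np.polyfit(e[k,1],e[k,0],1)
print('edge slope',f,np.degrees(np.arctan(-f[0])),'y range',e[k,1].min(),e[k,1].max(),'z',e[k,2].mean())
# bottle body top face/edges
for a,b in((.06,.1),(.1,.125),(.125,.15),(.15,.17),(.17,.2)):
    c=(Z>a)&(Z<b)&(abs(P[...,0]-.645)<.06)&(abs(P[...,1]+.148)<.06); 
    if c.sum()>30: print(a,b,c.sum(),np.percentile(P[c],1,axis=0).round(4),np.percentile(P[c],99,axis=0).round(4))
E
```

```text
979 (array([ 12,  43,  53,  54,  42,  19,  28, 367, 336,  25]), array([-0.01 ,  0.   ,  0.01 ,  0.02 ,  0.03 ,  0.04 ,  0.045,  0.05 ,
        0.055,  0.06 ,  0.07 ]))
top strip 724 [ 0.60514515 -0.19420343  0.04629508] [ 0.65402102 -0.09733067  0.05982949] ((0.6328964233398438, -0.1456354856491089), (0.09247124195098877, 0.04185599088668823), 80.55701446533203)
edge slope [0.19500114 0.64155391] -11.034271888426408 y range -0.18469832981970752 -0.09733067295618933 z 0.05087156628131554
0.06 0.1 1394 [ 0.6103 -0.1796  0.0605] [ 0.6256 -0.1057  0.0997]
0.1 0.125 1173 [ 0.6103 -0.1794  0.1003] [ 0.6254 -0.1062  0.1247]
0.125 0.15 3026 [ 0.6116 -0.1846  0.1256] [ 0.6582 -0.1079  0.1485]
0.15 0.17 220 [ 0.6305 -0.1581  0.1503] [ 0.6431 -0.1351  0.1661]
```

drive_tool:
  steps:
    - [[0, 3, 0, 10], [0, 6, 0, 20], [0, 9, 2, 30], [-1, 13, 4, 40], [-2, 17, 6, 50], [-2.2, 21, 8, 60], [-2.2, 25, 10, 70], [-2.2, 27.5, 11, 80.9], [-2.2, 27.5, 13, 80.9], [-2.2, 27.5, 13, 80.9], [-2.2, 27.5, 13, 80.9]]

```text
clock: 8.93
position: [0.5658, 0.144, 0.121]
eef_rot: [0.0, 0.707, 0.707, 0.0]
force: [0.5, 0.3, 0.5]
gripper_width: 0.0855
grip_force: 0.0
```

drive_tool:
  steps:
    - [[0, 0, 3, 0], [0, 0, 6, 0], [0, 0, 8.5, 0], [0, 0, 9.5, 0], [0, 0, 10, 0], [0, 0, 10, 0]]
  hand: 0.6

```text
clock: 9.68
position: [0.5659, 0.1444, 0.021]
eef_rot: [0.0, 0.707, 0.708, 0.0]
force: [-0.2, -0.2, -0.2]
gripper_width: 0.0515
grip_force: 0.0
```

drive_tool:
  steps:
    - [[0, 0, 0, 0], [0, 0, 0, 0], [0, 0, 0, 0], [0, 0, 0, 0], [0, 0, 0, 0], [0, 0, 0, 0], [0, 0, 0, 0]]
  hand: 0
  force: 50

```text
clock: 10.55
position: [0.566, 0.1445, 0.0211]
eef_rot: [0.0, 0.707, 0.708, 0.001]
force: [-2.3, 0.9, 6.4]
gripper_width: 0.0162
grip_force: 50.2
```

drive_tool:
  steps:
    - [[0, 0, -1, 0], [-1, -1, -2, 0], [-3, -3, -2.5, -8], [-6, -6, -2.5, -16], [-9, -8.5, -2.5, -24], [-12, -9.9, -2.5, -32], [-15, -9.9, -2.5, -40], [-18, -9.9, -2.5, -48], [-21, -9.9, -2.5, -56], [-23, -9.9, -2.5, -64], [-25, -9.9, -2.5, -72], [-26.3, -9.9, -2.5, -80.6], [-26.3, -9.9, -2.5, -80.6], [-26.3, -9.9, -2.5, -80.6], [-26.3, -9.9, -2.5, -80.6]]

```text
clock: 12.42
position: [0.4668, -0.1181, 0.0453]
eef_rot: [-0.0, 0.082, 0.997, 0.0]
force: [0.6, 0.4, -0.9]
gripper_width: 0.0167
grip_force: 49.3
```

```bash
cat > dish.py <<'E'
from h import *
O=np.array([.6458,-.1478]); a=np.array([np.cos(np.radians(-9.4)),np.sin(np.radians(-9.4))]); b=np.array([-a[1],a[0]])
def loc(p): return (p[...,:2]-O)@np.array([a,b]).T
o=env.get_obs(); print(o['clock'],np.round(o['position'],4),np.round(o['eef_rot'],4),'tool in disp',loc(np.array(o['position'])).round(4))
E
python3 - <<'E'
from dish import *
im,d,K,D,T=cam('wrist'); save('w4.png',im)
for n in ('wrist','top'):
    if n=='top': im,d,K,D,T=cam(n)
    P=cloud(d,K,D,T); L=loc(P); Z=P[...,2]
    c=(Z>.034)&(Z<.062)&(L[...,0]<-.04)&(L[...,0]>-.14)&(abs(L[...,1])<.05)
    r=cv2.minAreaRect(L[c].astype(np.float32)) if c.sum()>10 else 0
    print(n,c.sum(),r,L[c].min(0),L[c].max(0),np.median(Z[c]),Z[c].max())
E
```

```text
12.425 [ 0.4668 -0.1181  0.0453] [-1.000e-04  8.160e-02  9.967e-01  1.000e-04] tool in disp [-0.1815  0.    ]
wrist 597 ((-0.13340170681476593, 9.861215949058533e-05), (0.017713157460093498, 0.013424483127892017), 88.68726348876953) [-0.13998517 -0.00887601] [-0.12665607  0.00897925] 0.03888731818925989 0.040905140738499296
top 232 ((-0.08501879870891571, -0.0014762859791517258), (0.05639544874429703, 0.05629923939704895), 89.73412322998047) [-0.11323991 -0.02962354] [-0.05677156  0.02679023] 0.04453120298641755 0.05143275504722511
```

View pics/w4.png

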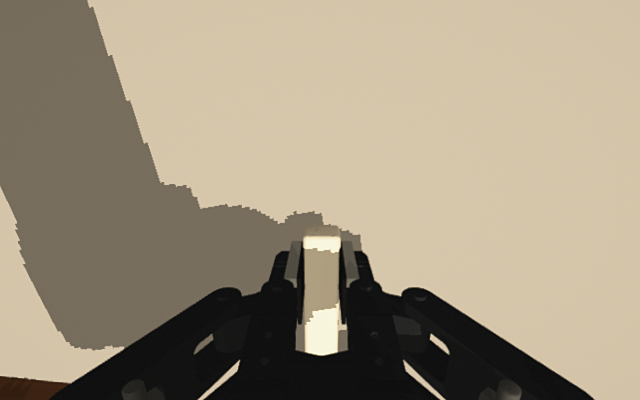

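The handle end sits squarely between the pads at (322,290). The top view puts the well centred on the passage, 85 mm short of the nozzle. I'll lower it and slide it in.

drive_tool:
  steps:
    - [[0, 0, 1, 0], [0, 0, 2.2, 0], [-1, 0, 2.3, 0], [-2, 0, 2.3, 0], [-3, 0, 2.3, 0], [-4, 0, 2.3, 0], [-5, 0, 2.3, 0], [-6, 0, 2.3, 0], [-7, 0, 2.3, 0], [-8, 0, 2.3, 0], [-8.5, 0, 2.3, 0], [-8.5, 0, 2.4, 0], [-8.5, 0, 2.5, 0], [-8.5, 0, 2.5, 0]]

```text
clock: 14.28
position: [0.551, -0.1326, 0.0211]
eef_rot: [0.0, 0.081, 0.997, 0.0]
force: [-2.6, 0.7, 7.4]
gripper_width: 0.0166
grip_force: 50.3
```

```bash
python3 - <<'E'
from dish import *
im,d,K,D,T=cam('wrist')
P=cloud(d,K,D,T); L=loc(P); Z=P[...,2]
c=(Z>.009)&(Z<.022)&(L[...,0]<-.09)&(L[...,0]>-.14)&(abs(L[...,1])<.03)
print(c.sum(),L[c].min(0),L[c].max(0),np.percentile(L[c],2,axis=0),np.median(Z[c]))
E
```

```text
14.275 [ 0.551  -0.1326  0.0211] [5.000e-04 8.120e-02 9.967e-01 1.000e-04] tool in disp [-0.096  -0.0005]
2326 [-0.11201694 -0.02242352] [-0.09000529  0.02134566] [-0.11158164 -0.02036343] 0.014951714197349544
```

drive_tool:
  steps:
    - [[0, 0, 0, 0], [0, 0, 0, 0], [0, 0, 0, 0], [0, 0, 0, 0], [0, 0, -1, 0], [0, 0, -3, 0], [0.5, 0, -6, 0], [3, 0, -11, 0], [5, 0, -16, 0], [5, 0, -21, 0], [5, 0, -24, 0], [5, 0, -24, 0], [5, 0, -24, 0]]
  hand: 0.55

```text
clock: 15.95
position: [0.5011, -0.1245, 0.26]
eef_rot: [-0.0, 0.081, 0.997, 0.0]
force: [-0.4, 0.1, -0.5]
gripper_width: 0.047
grip_force: 0.0
```

```bash
python3 - <<'E'
from dish import *
im,d,K,D,T=cam('wrist'); save('w5.png',im)
P=cloud(d,K,D,T); L=loc(P); Z=P[...,2]
c=(Z>.009)&(Z<.024)&(L[...,0]<-.036)&(L[...,0]>-.14)&(abs(L[...,1])<.03)
print(c.sum(),L[c].min(0),L[c].max(0),cv2.minAreaRect(L[c].astype(np.float32)))
t=(Z>.05)&(Z<.06)&(L[...,0]<-.028)&(L[...,0]>-.06)&(abs(L[...,1])<.06); print('plate',t.sum(),np.percentile(L[t],[1,99],axis=0))
im,d,K,D,T=cam('top'); P=cloud(d,K,D,T); L=loc(P); Z=P[...,2]
c=(Z>.176)&(Z<.195)&(np.hypot(L[...,0],L[...,1])<.04); print('cap',c.sum(),P[c].mean(0),L[c].mean(0))
c=(Z>.009)&(Z<.024)&(L[...,0]<-.036)&(L[...,0]>-.14)&(abs(L[...,1])<.03);print(c.sum(),L[c].min(0),L[c].max(0))
E
```

```text
15.95 [ 0.5011 -0.1245  0.26  ] [-2.000e-04  8.120e-02  9.967e-01  1.000e-04] tool in disp [-0.1466 -0.0006]
775 [-0.1115153  -0.00906914] [-0.0361481   0.00822754] ((-0.07382543385028839, -0.0007170243188738823), (0.07532484829425812, 0.01730295643210411), 0.4592905640602112)
plate 418 [[-0.03392185 -0.04451731]
 [-0.028023    0.04521948]]
cap 185 [ 0.6450248  -0.14802136  0.18578633] [-0.00072864 -0.000345  ]
205 [-0.1127446  -0.01106409] [-0.03609483  0.007537  ]
```

View pics/w5.png

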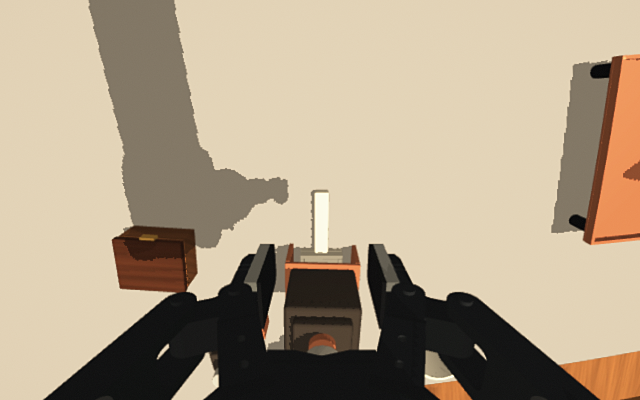

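The handle sticks out centred from the bridge, (320,190) to (320,250). The well is within about 1 mm of the nozzle axis. Next is the cap.

drive_tool:
  steps:
    - [[-3, 0, 0, 0], [-6, 0, 0, 0], [-9, 0, 0, 0], [-12, 0, 0, 0], [-14.6, 0, 0, 0], [-14.6, 0, 0, 0], [-14.6, 0, 2, 0], [-14.6, 0, 4, 0], [-14.6, 0, 5, 0], [-14.6, 0, 5, 0]]
  hand: 0

```text
clock: 17.3
position: [0.6448, -0.148, 0.2096]
eef_rot: [-0.001, 0.081, 0.997, 0.0]
force: [1.2, -0.2, 0.4]
gripper_width: 0.0001
grip_force: 0.0
```

drive_tool:
  steps:
    - [[0, 0, 0.3, 0], [0, 0, 0.6, 0], [0, 0, 0.8, 0], [0, 0, 1, 0], [0, 0, 1.2, 0], [0, 0, 1.2, 0], [0, 0, 1.2, 0]]

```text
clock: 18.18
position: [0.6456, -0.1481, 0.1986]
eef_rot: [0.0, 0.081, 0.997, 0.0]
force: [-0.4, 0.1, 4.6]
gripper_width: 0.0002
grip_force: 2.2
```

drive_tool:
  steps:
    - [[0, 0, 0.2, 0], [0, 0, 0.4, 0], [0, 0, 0.5, 0], [0, 0, 0.5, 0], [0, 0, 0.5, 0]]

```text
clock: 18.8
position: [0.6457, -0.1482, 0.195]
eef_rot: [0.001, 0.081, 0.997, 0.0]
force: [-6.3, 1.2, 16.0]
gripper_width: -0.0
grip_force: 7.6
```

drive_tool:
  steps:
    - [[0, 0, 0.1, 0], [0, 0, 0.1, 0], [0, 0, 0.1, 0], [0, 0, 0.1, 0]]

```text
clock: 19.3
position: [0.6457, -0.1482, 0.1949]
eef_rot: [0.001, 0.081, 0.997, 0.0]
force: [-8.8, 2.5, 20.7]
gripper_width: 0.0
grip_force: 10.4
```

drive_tool:
  steps:
    - [[0, 0, -0.5, 0], [0, 0, -1, 0], [0, 0, -1.5, 0], [0, 0, -3, 0], [0, 0, -6, 0], [4, 0, -8, 0], [9, 0, -8, 0], [14, 0, -8, 0], [14.6, 0, -8, 0], [14.6, 0, -8, 0], [14.6, 0, -8, 0]]

```text
clock: 20.68
position: [0.5024, -0.1245, 0.2724]
eef_rot: [0.0, 0.081, 0.997, -0.0]
force: [1.3, 1.1, 0.2]
gripper_width: -0.0001
grip_force: 0.0
```

```bash
python3 - <<'E'
from dish import *
for n in('wrist','top'):
    im,d,K,D,T=cam(n); P=cloud(d,K,D,T); L=loc(P); Z=P[...,2]; save(n+'6.png',im)
    c=(Z>.009)&(Z<.024)&(L[...,0]<-.036)&(L[...,0]>-.14)&(abs(L[...,1])<.03);print(n,c.sum(),L[c].min(0),L[c].max(0))
c=(Z>.17)&(Z<.2)&(np.hypot(L[...,0],L[...,1])<.04); print('cap',c.sum(),P[c].mean(0))
z=np.load('top0.npz'); df=(abs(z['im'].astype(int)-im).max(2)>50).astype(np.uint8)
for n,s in dict(mirror=np.s_[200:265,168:216],box=np.s_[195:230,440:482],tumbler=np.s_[130:162,312:343]).items(): print(n,df[s].sum())
E
```

```text
20.675 [ 0.5024 -0.1245  0.2724] [ 2.000e-04  8.110e-02  9.967e-01 -1.000e-04] tool in disp [-0.1453 -0.0005]
wrist 740 [-0.11193873 -0.00924139] [-0.03634974  0.00837112]
top 208 [-0.11275007 -0.01092233] [-0.03645932  0.00772888]
cap 193 [ 0.64483662 -0.14757298  0.18501629]
mirror 0
box 331
tumbler 0
```

View pics/top6.png

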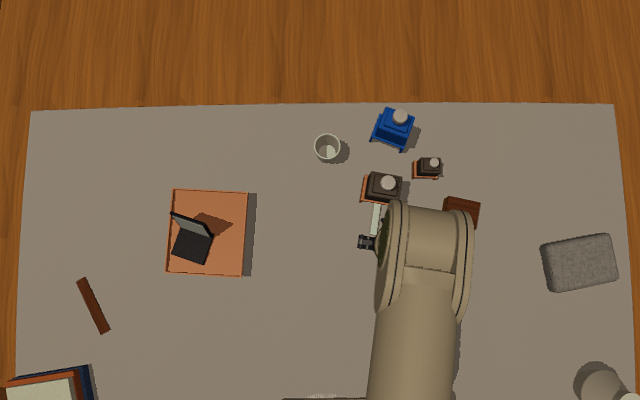

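The cap is back up at z = 0.185, the dish is centred, and the mirror and tumbler are unchanged. The trinket box at (460,212) is only hidden by the arm; its visible edge hasn't moved. I'm handing the job in.

```bash
python3 -c "
from plant import env
print(env.job_done())"
```

```text
the job is handed in; nothing more can be done
None
```

The job is handed in at about 21 s: the dish is centred under the nozzle to about 1 mm, the cap was pressed to its stop and sprang back, and the mirror and tumbler are unmoved; the trinket box was never approached, though the arm partly hid it in the last picture.

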